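# Close the miniature-mask press mould on its dowels and hold it shut

### The job

A paper blank is lying in the bottom half of the little mask press mould. Take the top half off its wooden rest by its grip, match its green-marked brow end to the green-marked brow end of the bottom half, lower it over the two dowels and push it down against the sprung knock-out until you feel the two faces meet all round. Finish while still holding it pressed fully shut, and leave everything else on the bench where it is.

Things in the scene. Friction and masses are not known exactly. Their poses are not given: they have to be found in the camera images.
- bed: bottom half of the mould, fixed to the bench: grey-blue block 156 x 116 mm on a plywood board 200 x 150 x 18 mm. Its flat parting face lies 58 mm above the bench; in the middle a face-shaped cavity with a white paper mask blank; two upright steel dowels. Origin: middle of the board's underside; z up; x points along the long side to the brow end (green paint mark)
- bed_brow (a point): axis of the brow dowel (14 mm thick) at the height of the parting face, 62 mm from the bed's middle. It stands 34 mm above the parting face: straight for 22 mm, then tapered to a blunt tip 4 mm wide
- bed_chin (a point): axis of the chin dowel (10 mm thick) at the height of the parting face, 62 mm from the bed's middle on the other side; as tall and tapered as the brow dowel
- knockout (a joint): travel (m) of the sprung knock-out under the blank: 0 up, about 0.007 with the mould fully shut, 0.010 end stop. Its spring pushes back 8 N at first, 16 N when shut. The weight of the top half alone does not move it: laid on, it stays about 7 mm open; 8 to 12 N of push more closes it, then the faces meet hard
- top_half: loose top half, 0.5 to 0.7 kg: grey-blue plate 156 x 116 x 20 mm with two through holes and a face form reaching 22 mm below it; on its back a grip block. Lies level on its rest, form down. Origin: middle of the plate's underside (parting face); z up; x points to the brow end (green paint mark). Shut, its origin is 58 mm straight above the bed's origin and the x axes agree
- top_grip (a point): middle of the dark wooden grip block in the middle of the plate's back: 80 mm long (along x), 26 mm wide (along y), 42 mm high. This point is 41 mm above the plate's underside; the block's top 62 mm
- top_brow (a point): centre of the brow hole (16 mm wide, goes over the 14 mm dowel) at the plate's underside, 62 mm from the middle
- top_chin (a point): centre of the chin hole (12 mm wide, goes over the 10 mm dowel) at the plate's underside, 62 mm from the middle on the other side
- rest: wooden rest fixed to the bench: two battens 150 mm long, 16 mm wide and 40 mm high, 100 mm apart (middle to middle), that carry the top half by its long sides with the face form hanging between. Origin: middle of its underside; x along the battens
- jar_white: bystander: small paint jar with a white lid, 52 mm across, 63 mm high; origin at the middle of its underside
- jar_orange: bystander: small paint jar with an orange lid, 52 mm across, 63 mm high; origin at the middle of its underside
- tube_teal: bystander: teal paint tube lying flat, 151 x 40 x 27 mm, x from cap to crimped end; origin under its middle
- tube_red: bystander: red paint tube lying flat, 151 x 40 x 27 mm, x from cap to crimped end; origin under its middle
- brush: bystander: thin paint brush lying along its x, 180 mm long, 10 mm high; origin under its middle
- scissors: bystander: scissors with red handles lying along their x, 155 x 60 x 10 mm, points to +x; origin under the pivot
- water_cup: bystander: lilac rinsing cup 82 mm across and 95 mm high, with three brushes that stand up to 203 mm; origin at the middle of its underside
- mini_mask: bystander: finished miniature mask lying face up, 92 x 70 x 24 mm, white with green and orange diamonds; origin under its middle
Mind the look-alikes: they are no part of the job. Leave any orange or yellow look-alike of the top_half alone.

How it is judged:
By the outcome, as a careful person would: the job done as asked, in the order asked, and still so for the second after the job is handed in, while the arm keeps its last pose, push and grip.
It also fails if it takes over 40 s, if anything falls off the work surface, if the arm or the gripper's body presses on something with over 40 N, if the wrist force passes 120 N, or if a joint passes its speed limit or range.

### The arm

A 6-joint arm with a two-finger parallel gripper is mounted at the origin on the work surface. World frame = base frame: x ahead of the robot, y to its left, z up, the work surface at z = 0. Lengths are in mm, angles in rad, forces in N, time in s.
With the tool pointing down it reaches from about 400 to 825 mm from the base axis. Payload 7 kg.
Tool frame: the origin (TCP) lies midway between the tips of the shut fingers; the grasp point (between the pads) lies 19 mm behind it; z points along the fingers, y is the direction in which the jaws open and shut (so a half turn about z gives the same grasp; the last joint's range is limited). The gripper opens to 85 mm and grips with 20 to 120 N. Pads are 22 mm wide; open, the fingers measure 114 mm over their backs; the gripper's body (76 mm by 85 mm) begins 54 mm behind the grasp point. The pads swing forward as they close: fully open they stand 13 mm farther back than shut.
Start: joints at [-0.958, 0.359, 0.012, 0, -1.224, -0.288], TCP at [215.379, -639.693, 231.302] pointing down, gripper open.
Joint ranges: [-3.07, 3.07], [-1.43, 2.12], [-1.02, 1.25], [-3.03, 1.67], [-3.05, -0], [-3.03, 3.03]. Speed limits (rad/s): [2.39, 2.39, 3.01, 3.14, 3.14, 3.14].

### API

Orientations are given as a rotation vector (axis times angle).
In Python, from rig import r gives the robot as it stands. Calls block until the motion is done:
- r.reach(position, orientation): joint-space move of the TCP to a pose.
- r.move_linear(position, ori=None, speed=150): straight line of the TCP; ori=None keeps the orientation; speed is the mean speed in mm/s.
- r.movej(angles): joint-space move.
- r.set_gripper(opening, f_grip=None): opening from 0.0 (shut) to 1.0 (fully open); f_grip is the grip in N (None keeps the last); returns when the fingers have stopped.
- r.sleep(seconds).
- r.inverse_kinematics(position, orientation): joint angles nearest the present ones, or None.
- r.state(): the state.
- r.snapshot(name): name is "side" or "top" or "wrist"; returns a dict with "color" (400x640x3 uint8, blue, green, red), "fx", "fy", "cx", "cy" (pixels), "rvec" (rotation vector, rad) and "tvec" (3), from world to camera coordinates, as OpenCV has them. Camera axes: x right, y down, z forward; pixel columns grow to the right and rows downward; lengths in mm; the calibration is good to about 2 mm. The wrist camera is an equidistant fisheye: a pixel r from the principal point sees the ray r / f radians off the axis. A picture is of the moment at which its call begins. There is no depth.
A pose or a line that the arm cannot do raises r.Unreachable and nothing moves.
- r.close_job(): hands the job in, once; it reports no verdict.
The state is a dict: "t": time; "joints": joint angles; "joint_velocities": joint speeds; "joint_efforts": joint torques, N m; "position": TCP position; "tool_rot": TCP orientation; "wrist_force": force on the tool from outside, world axes, zero at the start; "ft_torque": the same for the moment, N m; "opening": opening from 0.0 (shut) to 1.0 (fully open).
Only numpy, scipy, OpenCV 4.12 (cv2) and the standard library are available. Lean on these libraries where they do the work, as an engineer would, in place of code of your own. Each camera call takes 0.05 s, during which the arm holds its last target. There are 200 camera calls.

## Working session

There is one attempt and no reset: what is moved stays moved. The work goes in short steps, each a Python script; the robot and the scene stay as the last script left them, time stands still between calls to the robot, and variables do not carry over. Pictures are saved under pics/ and viewed, about 8 in all and at most 12, crops included, and the job is handed in when it is done.

```bash
ls; mkdir -p pics; python3 - <<'E'
from rig import r
import cv2,numpy as np
for n in("top","side"):
    s=r.snapshot(n);cv2.imwrite(f"pics/{n}0.png",s["color"])
    R=cv2.Rodrigues(np.array(s["rvec"],float))[0]
    print(n,s["fx"],s["cx"],s["cy"],(-R.T@np.array(s["tvec"]).ravel()).round(1),R.round(3).tolist())
print(r.state())
E
```

```text
pics
top 452.8080140771672 313.2807879812671 201.2343586221459 [ 395.7  -24.5 1291.3] [[0.025, -1.0, -0.019], [-0.996, -0.023, -0.086], [0.086, 0.021, -0.996]]
side 463.7316582603656 316.7876253915072 185.53467241015335 [ -1.8 914.  870.6] [[-0.875, -0.484, -0.003], [-0.286, 0.522, -0.804], [0.39, -0.703, -0.595]]
{'t': 0.1, 'joints': array([-9.57921074e-01,  3.59337899e-01,  1.11543515e-02, -3.03778271e-04,
       -1.22410953e+00, -2.88099567e-01]), 'joint_velocities': array([ 0.0007399 , -0.0040002 ,  0.00277956,  0.00123013, -0.00208018,
       -0.00078934]), 'joint_efforts': array([-1.75139769e-03, -5.84763086e+01,  2.94108742e+01,  6.95469841e+00,
       -3.20851068e-03,  1.15243205e-05]), 'position': array([ 215.22460072, -639.31257743,  230.44527922]), 'tool_rot': array([ 5.07693044e-01, -3.09989805e+00, -2.31158791e-03]), 'wrist_force': array([-0.76249489,  0.13928372, -0.24210034]), 'ft_torque': array([-0.02221184,  0.01311171, -0.00461697]), 'opening': 0.9991990619055506}
```

View pics/top0.png

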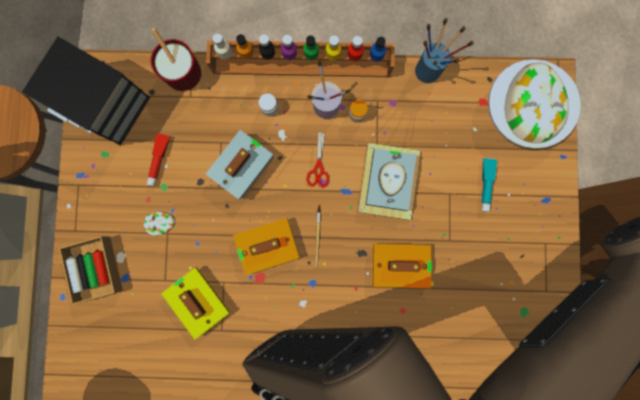

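View pics/side0.png

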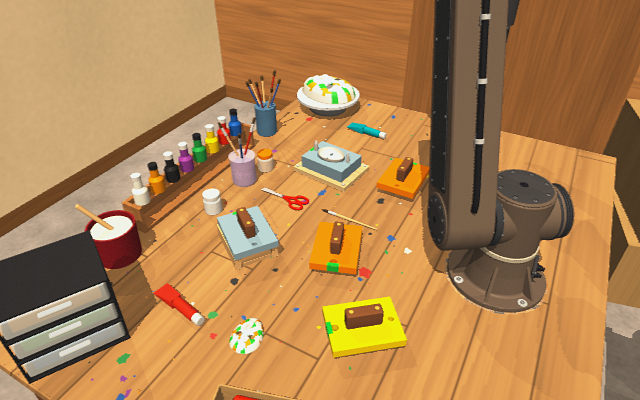

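Top view: the candidates are a grey-blue plate with a grip at (239,163), orange ones at (267,247) and (403,266), and a yellow one at (195,302). The grey-blue one on battens is the top half. The bed is at (391,180). I'll check this in one close crop and measure at the same time.

```bash
cat > h.py <<'E'
import cv2,numpy as np
def ray(s,uv):
    R=cv2.Rodrigues(np.array(s["rvec"],float))[0];C=-R.T@np.array(s["tvec"],float).ravel()
    uv=np.atleast_2d(np.array(uv,float));d=np.c_[(uv[:,0]-s["cx"])/s["fx"],(uv[:,1]-s["cy"])/s["fy"]]
    if s.get("fish"):
        th=np.linalg.norm(d,axis=1);k=np.where(th>1e-9,np.sin(th)/np.maximum(th,1e-9),1)
        v=np.c_[d*k[:,None],np.cos(th)]
    else: v=np.c_[d,np.ones(len(d))]
    return C,v@R
def onz(s,uv,z):
    C,v=ray(s,uv);return C+v*((z-C[2])/v[:,2])[:,None]
def comps(m,amin):
    n,l,st,c=cv2.connectedComponentsWithStats(m.astype(np.uint8))
    return [(c[i],st[i,4],l==i) for i in range(1,n) if st[i,4]>=amin]
def rect(m):
    c=max(cv2.findContours(m.astype(np.uint8),0,2)[0],key=cv2.contourArea)
    return cv2.boxPoints(cv2.minAreaRect(c))
E
python3 - <<'E'
from rig import r
from h import *
s=r.snapshot("top");im=s["color"];hsv=cv2.cvtColor(im,cv2.COLOR_BGR2HSV)
a=cv2.resize(im[120:225,195:290],None,fx=4,fy=4,interpolation=2);b=cv2.resize(im[130:235,345:440],None,fx=4,fy=4,interpolation=2)
cv2.imwrite("pics/crop.png",np.hstack([a,b]))
H,S,V=cv2.split(hsv)
blue=(H>80)&(H<125)&(S>20)&(V>90)
for c,n,m in comps(blue,1000):
    print("blue",c,n)
    m=cv2.morphologyEx(m.astype(np.uint8),cv2.MORPH_OPEN,np.ones((5,5)))
    for z in(60,58):
        p=onz(s,rect(m),z)[:,:2];print(z,p.round(1).tolist(),p.mean(0).round(1),np.linalg.norm(np.diff(p,axis=0),axis=1).round(1))
g=(H>45)&(H<80)&(S>120)
for c,n,m in comps(g,3):
    if 190<c[0]<440 and 120<c[1]<230: print("green",c,n,onz(s,c,59).round(1))
E
```

```text
blue [239.6336689  165.34004474] 1788
60 [[571.7, 298.5], [696.1, 210.3], [627.3, 117.0], [504.2, 205.3]] [599.8 207.8] [152.5 115.9 151.5]
58 [[572.0, 299.0], [696.6, 210.7], [627.7, 117.2], [504.4, 205.6]] [600.2 208.1] [152.7 116.1 151.8]
blue [390.01636126 180.85471204] 1528
60 [[496.8, -142.2], [650.1, -156.9], [644.9, -213.8], [491.8, -198.6]] [ 570.9 -177.9] [154.   57.2 153.8]
58 [[496.9, -142.4], [650.5, -157.1], [645.3, -214.1], [492.0, -198.9]] [ 571.2 -178.1] [154.3  57.3 154.1]
green [255.19047619 142.73809524] 42 [[660.6 167.   59. ]]
green [394.23076923 152.        ] 26 [[ 642.7 -217.1   59. ]]
green [350.75 207.  ] 4 [[ 488.3 -100.5   59. ]]
```

View pics/crop.png

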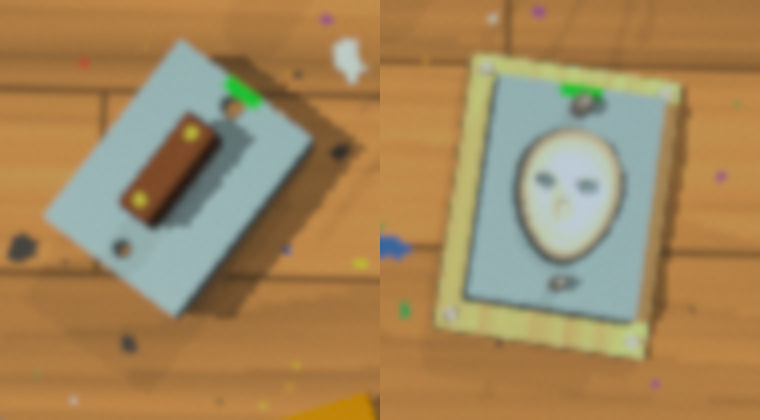

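Crop: the left plate is grey-blue with a green brow mark at the upper right, next to the hole at about (253,146); the chin hole is at about (225,182). The bed's brow mark is at the top, about (394,152). That confirms the choice. Next, close wrist looks over both.

```bash
cat >> h.py <<'E'
from scipy.spatial.transform import Rotation as Ro
def ori(yaw):
    c,s=np.cos(yaw),np.sin(yaw)
    return Ro.from_matrix(np.array([[c,s,0],[s,-c,0],[0,0,-1.]])).as_rotvec()
E
python3 - <<'E'
from rig import r
from h import *
import pickle
r.reach([568,-185,300],ori(-0.096));r.sleep(.3)
s=r.snapshot("wrist");cv2.imwrite("pics/wb.png",s["color"]);s["fish"]=1;pickle.dump(s,open("wb.pkl","wb"))
print(r.state()["position"],r.state()["joints"].round(2),ray(s,[320,200])[0],s["t"] if "t" in s else r.state()["t"])
r.reach([600,208,280],ori(-0.619));r.sleep(.3)
s=r.snapshot("wrist");cv2.imwrite("pics/wt.png",s["color"]);s["fish"]=1;pickle.dump(s,open("wt.pkl","wb"))
print(r.state()["position"],r.state()["joints"].round(2),ray(s,[320,200])[0],r.state()["t"])
E
```

```text
[ 567.91245139 -185.31362978  299.94119977] [ 0.01  0.2  -0.06  0.   -1.32  1.46] [ 644.55920466 -192.49673544  444.68179268] 2.5833
[600.17193388 207.43699213 280.13114819] [ 0.64  0.27 -0.01  0.   -1.3   0.31] [662.81031388 162.78350259 424.90789097] 4.4
```

View pics/wb.png

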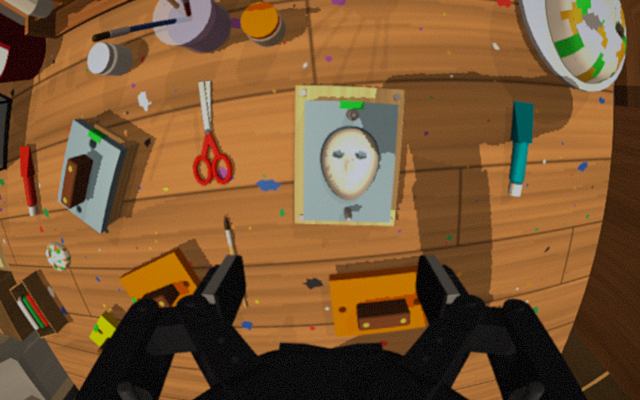

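View pics/wt.png

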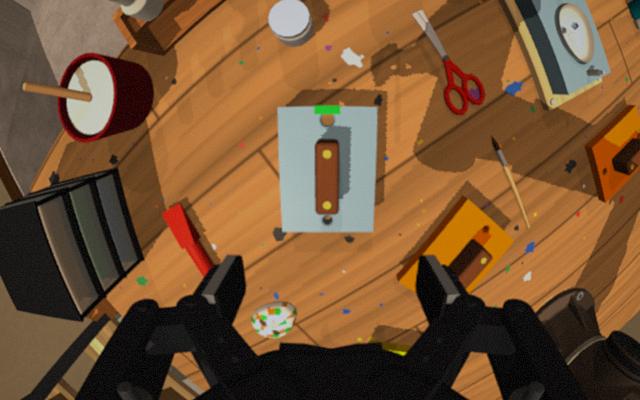

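Wrist views: the bed plate is at about (350,160) with its dowels at about (351,113) and (349,211). The top half is at about (328,170), with its green mark up and its holes at about (327,120) and (327,219). Now to measure both.

```bash
python3 - <<'E'
from h import *
import pickle
crops=[]
for f,z,roi in(("wb",58,(285,70,420,240)),("wt",60,(265,90,395,245))):
    s=pickle.load(open(f+".pkl","rb"));im=s["color"];H,S,V=cv2.split(cv2.cvtColor(im,cv2.COLOR_BGR2HSV))
    x0,y0,x1,y1=roi;m=np.zeros(H.shape,np.uint8)
    m[y0:y1,x0:x1]=((H>80)&(H<125)&(S>20)&(V>100))[y0:y1,x0:x1]
    m=cv2.morphologyEx(m,cv2.MORPH_OPEN,np.ones((3,3)));m=cv2.morphologyEx(m,cv2.MORPH_CLOSE,np.ones((5,5)))
    c=max(cv2.findContours(m,0,1)[0],key=cv2.contourArea)[:,0]
    P=onz(s,c,z)[:,:2].astype(np.float32);q=cv2.minAreaRect(cv2.convexHull(P));print(f,q,cv2.boxPoints(q).round(1).tolist())
    g=(H>45)&(H<80)&(S>120)
    for cc,n,_ in comps(g,15):
        if x0<cc[0]<x1 and y0<cc[1]<y1: print(" green",cc,n,onz(s,cc,z).round(1))
    if f=="wt":
        a=((H<20)&(S>100)&(V<150));y=((H>20)&(H<35)&(S>120)&(V>120))
        for cc,n,mm in comps(y,5):
            if x0<cc[0]<x1 and y0<cc[1]<y1: print(" yellow screw",cc,n,onz(s,cc,102).round(1))
    for (u,v) in([(351,113),(349,212)] if f=="wb" else [(327,120),(327,219)]):
        crops.append(cv2.resize(im[v-18:v+18,u-18:u+18],(360,288*36//36),interpolation=cv2.INTER_CUBIC) if 0 else cv2.resize(im[v-14:v+14,u-18:u+18],(360,280),interpolation=cv2.INTER_CUBIC))
cv2.imwrite("pics/holes.png",np.vstack([np.hstack(crops[:2]),np.hstack(crops[2:])]))
E
```

```text
wb ((570.4496459960938, -209.7684326171875), (113.82095336914062, 154.60995483398438), 82.67359161376953) [[486.5, -256.3999938964844], [639.9000244140625, -276.1000061035156], [654.4000244140625, -163.1999969482422], [501.0, -143.5]]
 green [351.42931937 104.60209424] 191 [[ 643.9 -218.8   58. ]]
wt ((601.9212036132812, 210.92601013183594), (114.7129898071289, 154.2762451171875), 54.18862533569336) [[505.79998779296875, 209.5], [630.9000244140625, 119.30000305175781], [698.0, 212.3000030517578], [572.9000244140625, 302.6000061035156]]
 green [326.76923077 109.11312217] 221 [[662.2 168.1  60. ]]
 yellow screw [326.52380952 153.71428571] 63 [[624.3 195.  102. ]]
 yellow screw [326.49122807 204.78947368] 57 [[578.4 228.  102. ]]
```

View pics/holes.png

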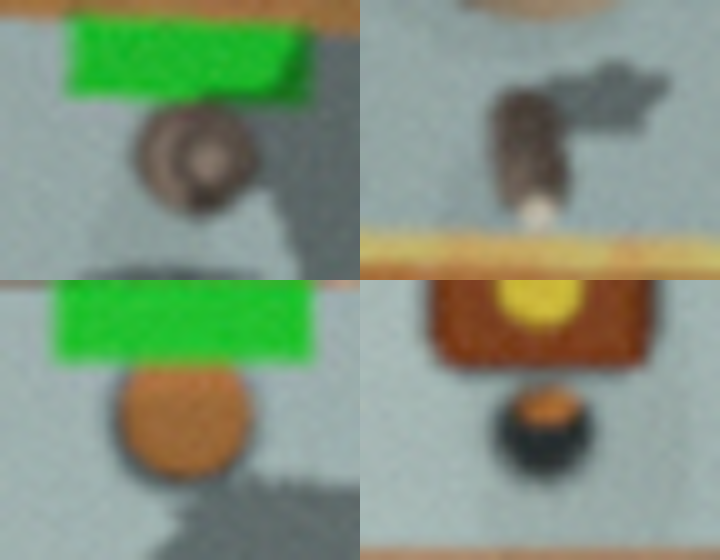

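The brow tip is at about (353.5,114.5) and the chin tip at about (348.3,218.6). The top half's holes are at about (327,119.2) and (327,219.7).

```bash
python3 - <<'E'
from h import *
import pickle
for f,z,uv in(("wb",92,[(353.5,114.5),(348.3,218.6)]),("wt",60,[(327,119.2),(327,219.7)])):
    s=pickle.load(open(f+".pkl","rb"));p=onz(s,uv,z);d=(p[0]-p[1])[:2]
    print(f,p.round(1).tolist(),"mid",p.mean(0).round(2),"len",np.hypot(*d).round(1),"yaw",np.arctan2(d[1],d[0]).round(4),np.degrees(np.arctan2(d[1],d[0])).round(2))
E
```

```text
wb [[632.5, -217.8, 92.0], [508.7, -201.6, 92.0]] mid [ 570.62 -209.71   92.  ] len 124.8 yaw -0.1297 -7.43
wt [[652.4, 174.8, 60.0], [551.0, 247.5, 60.0]] mid [601.67 211.15  60.  ] len 124.8 yaw -0.6217 -35.62
```

Both results are consistent: the hole and dowel spans come out at 124.8 mm (should be 124) and agree with the rectangles. Next: grasp, lift, carry to above the bed, look.

```bash
python3 - <<'E'
from rig import r
from h import *
import pickle
r.move_linear([601.8,211,170],ori(-.622),speed=200)
r.move_linear([601.8,211,66],speed=120)
r.set_gripper(0.0,90)
s=r.state();print(s["position"].round(2),s["opening"],s["wrist_force"].round(1),s["t"])
r.move_linear([601.8,211,176],speed=120);r.sleep(.2)
s=r.state();print(s["position"].round(2),s["opening"],s["wrist_force"].round(1),s["ft_torque"].round(2),s["t"])
r.move_linear([570.6,-209.7,176],ori(-.1297),speed=200);r.sleep(.3)
s=r.state();print(s["position"].round(2),s["tool_rot"],ori(-.1297),s["joints"].round(2),s["t"])
w=r.snapshot("wrist");cv2.imwrite("pics/wh.png",w["color"]);w["fish"]=1;pickle.dump(w,open("wh.pkl","wb"))
E
```

```text
[602.1  211.24  66.51] 0.29381569823137393 [-1.6  1.1  4. ] 6.6917
[601.5  210.83 175.15] 0.2923110413991364 [ 0.8  0.4 -4.9] [ 0.04 -0.06  0.03] 7.9583
[ 570.67 -209.43  176.02] [ 3.13502782e+00 -2.02979812e-01  3.73136399e-05] [ 3.13498895 -0.20358951  0.        ] [-0.03  0.29 -0.22  0.   -1.06  1.47] 10.5167
```

View pics/wh.png

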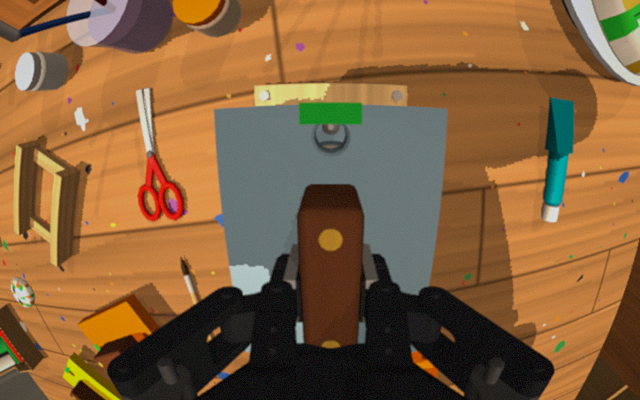

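Held: green mark at (331,113), the brow hole at (331,136) with the dowel visible through it, and the orientation is right. I'll check the in-hand offset from the green mark, the hole and the brow edge.

```bash
python3 - <<'E'
from h import *
import pickle
s=pickle.load(open("wh.pkl","rb"));im=s["color"];H,S,V=cv2.split(cv2.cvtColor(im,cv2.COLOR_BGR2HSV))
c,sn=np.cos(-.1297),np.sin(-.1297);Rt=np.array([[c,sn],[-sn,c]]);o=np.array([570.67,-209.43])
f=lambda uv,z:((onz(s,uv,z)[:,:2]-o)@Rt.T).round(1).tolist()
for cc,n,_ in comps((H>45)&(H<80)&(S>120),150):
    if 280<cc[0]<380 and cc[1]<150: print("green",cc,f(cc,169.7))
m=((H>80)&(H<125)&(S>15)&(V>70)).astype(np.uint8);m[:, :205]=0;m[:,455:]=0;m[:95]=0;m[200:]=0
m=cv2.morphologyEx(m,cv2.MORPH_OPEN,np.ones((5,5)))
L=[];Rr=[]
for v in range(120,196,15):
    x=np.where(m[v])[0];L.append((x[0],v));Rr.append((x[-1],v))
print("L",f(L,169.7));print("R",f(Rr,169.7))
sub=im[110:160,300:365];cv2.imwrite("pics/hole2.png",cv2.resize(sub,None,fx=10,fy=10,interpolation=2))
E
```

```text
green [330.         113.01514005] [[73.5, 0.5]]
L [[71.9, 58.0], [64.2, 57.9], [56.5, 58.4], [48.6, 57.9], [40.6, 58.0], [32.4, 58.3]]
R [[72.1, -57.6], [64.4, -57.5], [56.6, -57.5], [48.7, -57.6], [40.7, -57.7], [32.5, -58.0]]
```

View pics/hole2.png

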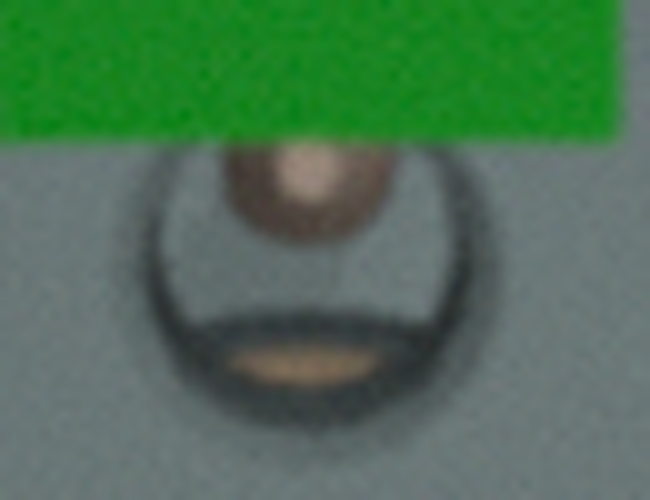

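```bash
python3 - <<'E'
from rig import r
from h import *
import pickle
w=pickle.load(open("wh.pkl","rb"))
print("hole",onz(w,[330.0,134.5],169.7).round(1),"tip",onz(w,[330.2,126.5],92).round(1),"expected hole/tip",570.62+62*np.cos(-.1297),-209.7+62*np.sin(-.1297))
p=np.array([570.8,-209.7])
for z in (135,121,117,113,109,105,101,98,95):
    r.move_linear([*p,z],ori(-.1297),speed=80 if z>120 else 40)
    s=r.state();f=s["wrist_force"];print(z,s["position"].round(2),f.round(1),s["ft_torque"].round(2),round(s["t"],2))
    if np.hypot(*f[:2])>12 or f[2]>8: print("stop");break
E
```

```text
hole [[ 633.2 -217.1  169.7]] tip [[ 632.  -217.1   92. ]] expected hole/tip 632.0992458388757 -217.71887342979537
135 [ 571.04 -209.86  135.09] [ 0.1  0.6 -3.8] [ 0.01 -0.06 -0.04] 11.23
121 [ 570.37 -209.68  120.58] [ 0.4 -0.4 -4.5] [-0.04  0.    0.02] 11.56
117 [ 570.74 -209.71  116.94] [-0.3 -0.1 -5.1] [-0.05 -0.01 -0.02] 11.81
113 [ 570.59 -209.68  112.71] [-0.2 -0.3 -5.4] [0.03 0.   0.03] 12.06
109 [ 570.53 -209.66  108.63] [ 0.  -0.5 -4.9] [0.03 0.01 0.01] 12.31
105 [ 570.56 -209.63  104.62] [ 0.6 -0.1 -5.3] [ 0.04 -0.01 -0.  ] 12.56
101 [ 570.52 -209.68  100.61] [-0.2  0.3 -5. ] [-0.06 -0.02 -0.  ] 12.81
98 [ 570.65 -209.67   97.77] [-0.4  0.5 -4.7] [-0.01  0.02 -0.04] 13.06
95 [ 570.6  -209.68   94.75] [ 0.6 -0.  -5.7] [ 0.   -0.01 -0.01] 13.31
```

The dowels are engaged with no side load. The knock-out should make contact at about TCP 91.5 and the faces should meet at about 84.5.

```bash
python3 - <<'E'
from rig import r
from h import *
z=94
while z>76:
    r.move_linear([570.8,-209.7,z],ori(-.1297),speed=30);r.sleep(.1)
    s=r.state();f=s["wrist_force"];print(z,s["position"].round(2),f.round(1),s["ft_torque"].round(2),round(s["opening"],4),round(s["t"],2))
    if np.hypot(*f[:2])>20 or f[2]>32: print("stop");break
    z-=1 if f[2]<8 else .7
E
```

```text
94 [ 570.83 -209.7    94.04] [ 0.2  0.3 -5.1] [-0.03 -0.01  0.03] 0.2917 13.66
93 [ 570.8  -209.69   93.  ] [ 0.8  0.2 -5.5] [-0.06 -0.06 -0.02] 0.2945 14.01
92 [ 570.78 -209.7    91.97] [-1.   0.5 -4.6] [-0.01 -0.01 -0.07] 0.294 14.36
91 [ 571.12 -209.79   91.48] [-0.4  0.6  0.4] [0.26 0.32 0.04] 0.2914 14.71
90 [ 571.12 -209.77   90.43] [-0.2  0.8  4. ] [ 0.25  0.48 -0.  ] 0.2913 15.06
89 [ 571.12 -209.77   89.26] [-1.6 -0.1  4.8] [0.21 0.47 0.03] 0.2913 15.41
88 [ 571.15 -209.8    88.36] [-0.9  0.9  6.9] [0.37 0.57 0.02] 0.2962 15.76
87 [ 571.15 -209.8    87.51] [-2.4  1.1  7.6] [ 0.42  0.68 -0.02] 0.2925 16.11
86 [ 571.18 -209.8    86.64] [-2.3  1.7  8.4] [ 0.45  0.85 -0.01] 0.2924 16.46
85.3 [ 571.18 -209.79   86.03] [-2.5  1.2  9.5] [ 0.62  0.87 -0.01] 0.2866 16.81
84.6 [ 571.19 -209.8    85.39] [-2.5  1.4  9.2] [0.66 0.98 0.05] 0.2926 17.16
83.89999999999999 [ 571.21 -209.81   84.8 ] [-1.6  1.8  9.1] [0.71 1.06 0.01] 0.294 17.51
83.19999999999999 [ 571.16 -209.82   84.46] [-4.8  2.2 12.4] [0.88 1.46 0.03] 0.2923 17.86
82.49999999999999 [ 571.17 -209.83   84.42] [-5.4  2.5 18.5] [1.36 2.14 0.01] 0.2957 18.21
81.79999999999998 [ 571.15 -209.83   84.4 ] [-7.4  4.4 23.2] [1.81 2.9  0.01] 0.2938 18.56
81.09999999999998 [ 571.2  -209.84   84.39] [-9.7  6.1 28.9] [ 2.28  3.69 -0.03] 0.2932 18.91
80.39999999999998 [ 571.21 -209.84   84.38] [-11.8   6.8  33.6] [ 2.74  4.41 -0.07] 0.2889 19.26
stop
```

The hard stop is at TCP 84.4, as predicted. But the moment (2.7, 4.4 N m) suggests one corner carries the load, so there's a slight tilt. I'll relieve it by turning the tool with the moment, under light push, and watch the tilt.

```bash
cat > comp.py <<'E'
from rig import r
from h import *
R0=Ro.from_rotvec(ori(-.1297))
def tilt(s): return (Ro.from_rotvec(s["tool_rot"])*R0.inv()).as_rotvec().round(4)
def go(xy,z,th):
    q=Ro.from_rotvec([*th,0]);o=q.apply([0,0,26.5])-[0,0,26.5]
    r.move_linear(np.array([*xy,z])+o,(q*R0).as_rotvec(),speed=30);r.sleep(.12)
    s=r.state();print(np.round(xy,2),round(z,1),np.round(th,4),"|",s["position"].round(2),tilt(s),s["wrist_force"].round(1),s["ft_torque"].round(2),round(s["t"],2));return s
E
python3 - <<'E'
from comp import *
s=r.state();print("tilt now",tilt(s))
xy=np.array([570.8,-209.7]);th=np.zeros(2);z=82.3
for i in range(9):
    s=go(xy,z,th);M=s["ft_torque"][:2]
    if np.hypot(*M)<.35: break
    th=th+np.clip(.004*M,-.006,.006)
    if np.hypot(*th)>.05: break
E
```

```text
tilt now [-0.001  -0.0022  0.0011]
[ 570.8 -209.7] 82.3 [0. 0.] | [ 571.16 -209.83   84.44] [-0.0006 -0.0015  0.0006] [-6.4  3.9 19. ] [ 1.54  2.34 -0.07] 19.62
[ 570.8 -209.7] 82.3 [0.006 0.006] | [ 571.17 -209.89   84.66] [0.0053 0.0047 0.0009] [-8.4  5.  21.8] [1.49 2.75 0.05] 19.99
[ 570.8 -209.7] 82.3 [0.012 0.012] | [ 571.3  -210.07   85.13] [0.0111 0.0105 0.0012] [-9.8  7.3 25. ] [1.57 3.12 0.02] 20.36
[ 570.8 -209.7] 82.3 [0.018 0.018] | [ 571.25 -210.12   85.25] [0.0172 0.0169 0.0013] [-11.9   8.1  26.3] [1.88 3.56 0.14] 20.73
[ 570.8 -209.7] 82.3 [0.024 0.024] | [ 571.33 -210.24   85.68] [0.0231 0.0229 0.0016] [-12.3   8.4  29. ] [2.07 3.95 0.14] 21.09
[ 570.8 -209.7] 82.3 [0.03 0.03] | [ 571.16 -210.29   85.73] [0.0292 0.0295 0.0019] [-14.1   9.8  31.4] [2.32 4.34 0.22] 21.46
```

Tilting made it ride up (84.4 → 85.7), so it was flush at zero tilt. The moments fit M = lever × side force with a lever of about 0.37 m, so they come from sideways load and not from a corner. I'll undo the tilt, unload slightly, null the side force by shifting xy, then press again.

```bash
python3 - <<'E'
from comp import *
xy=np.array([570.8,-209.7])
go(xy,84.5,[.015,.015]);go(xy,86,[0,0])
z=84.5
for i in range(7):
    s=go(xy,z,[0,0]);f=s["wrist_force"]
    xy=xy+np.clip(.12*f[:2],-.8,.8)
    if f[2]<24: z-=.8
E
```

```text
[ 570.8 -209.7] 84.5 [0.015 0.015] | [ 571.14 -210.     85.34] [0.0148 0.0146 0.0005] [-3.1  1.8  9.7] [0.76 1.28 0.02] 21.82
[ 570.8 -209.7] 86 [0 0] | [ 571.06 -209.6    86.63] [-0.0001 -0.0007  0.0003] [-1.3  1.8  7.8] [ 0.85  0.87 -0.01] 22.19
[ 570.8 -209.7] 84.5 [0 0] | [ 571.08 -209.62   85.23] [-0.0001 -0.0007  0.0004] [-2.5  2.4  8.7] [1.06 1.11 0.  ] 22.56
[ 570.5  -209.41] 83.7 [0 0] | [ 571.06 -209.61   84.75] [-0.0005 -0.0013  0.0004] [-1.8  2.2  9.4] [0.67 1.11 0.02] 22.93
[ 570.28 -209.15] 82.9 [0 0] | [ 571.21 -209.63   84.58] [-0.001  -0.0021  0.0007] [-2.2  0.6 13.8] [0.5  1.31 0.04] 23.29
[ 570.01 -209.08] 82.1 [0 0] | [ 571.28 -209.69   84.46] [-0.0013 -0.0029  0.0009] [-3.   0.5 17.6] [ 0.69  1.67 -0.01] 23.66
[ 569.65 -209.02] 81.3 [0 0] | [ 571.33 -209.69   84.39] [-0.0016 -0.0039  0.0012] [-3.4  0.6 22.8] [1.1  1.96 0.05] 24.02
[ 569.24 -208.95] 80.5 [0 0] | [ 571.36 -209.72   84.37] [-0.0019 -0.0049  0.0014] [-5.2  1.  27.6] [1.41 2.36 0.06] 24.39
[ 568.61 -208.83] 80.5 [0 0] | [ 571.34 -209.7    84.38] [-0.0021 -0.0059  0.0015] [-2.8  1.  25.6] [1.08 1.7  0.01] 24.76
```

```bash
python3 - <<'E'
from comp import *
xy=np.array([568.9,-208.8])
for th in([.002,.005],[.002,.012],[.002,-.004],[.009,.005],[-.006,.005],[.002,.005]): go(xy,81,th)
w=r.snapshot("side");im=w["color"];cv2.imwrite("pics/s2.png",np.vstack([cv2.resize(im[115:200,275:395],None,fx=6,fy=6,interpolation=2)]))
E
```

```text
[ 568.9 -208.8] 81 [0.002 0.005] | [ 571.24 -209.68   84.37] [0.0002 0.     0.0012] [-3.9 -0.3 23.7] [0.75 1.55 0.05] 25.12
[ 568.9 -208.8] 81 [0.002 0.012] | [ 571.15 -209.68   84.38] [0.0003 0.0072 0.0011] [-6.   0.6 23.5] [0.83 1.63 0.03] 25.49
[ 568.9 -208.8] 81 [ 0.002 -0.004] | [ 571.44 -209.8    84.37] [-0.0001 -0.0097  0.0013] [-2.   0.7 21.6] [ 0.38  1.16 -0.05] 25.86
[ 568.9 -208.8] 81 [0.009 0.005] | [ 571.25 -209.77   84.42] [ 0.007  -0.0001  0.0015] [-4.6  2.7 22.9] [ 0.31  1.5  -0.09] 26.23
[ 568.9 -208.8] 81 [-0.006  0.005] | [ 571.32 -209.61   84.66] [-0.008  -0.0005  0.0011] [-5.  -0.2 23.9] [ 0.77  1.66 -0.01] 26.59
[ 568.9 -208.8] 81 [0.002 0.005] | [ 571.28 -209.82   84.38] [ 0.0001 -0.0003  0.0011] [-4.3 -0.2 23.3] [0.37 1.39 0.03] 26.96
```

View pics/s2.png

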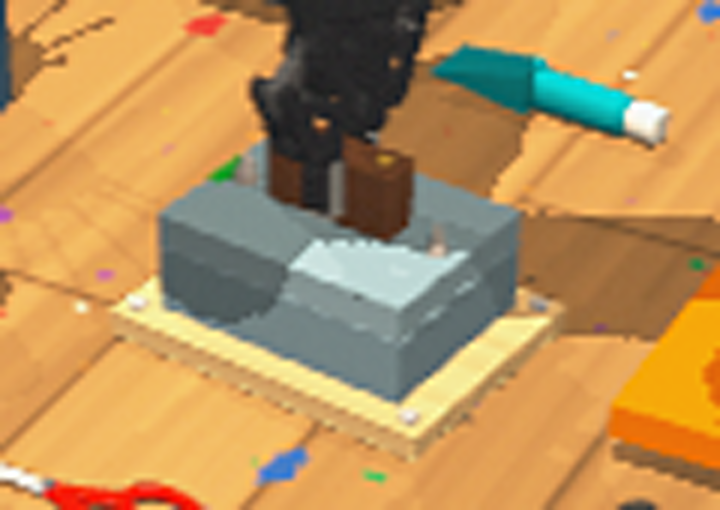

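The side view shows both halves as one solid block with no gap, dowel tips through both holes, and green brow on green brow. The height is lowest at level (tilting either way in roll lifts it), and the push is about 28 N against the 8–12 N needed. Handing in.

```bash
python3 - <<'E'
from comp import *
r.sleep(.3);s=r.state();print(s["position"].round(2),s["wrist_force"].round(1),s["opening"],s["t"])
r.close_job()
E
```

```text
[ 571.29 -209.82   84.38] [-4.8 -0.7 21.4] 0.2909217023707034 27.3083
the job is handed in; nothing more can be done
```

I took the grey-blue top half off its rest by the grip, turned it so its green brow end matched the bed's, and lowered it over both dowels. I pushed it shut and handed in at 27.3 s, still holding and pressing it.

**Last checks:**
- **Shut:** the TCP stopped hard at 84.4 mm, against 84.5 mm predicted. It still read 84.38 mm just before hand-in.
- **Push:** the wrist force was about 21 N upward, roughly 26 N of push once the plate's weight is added. Closing it needs 8–12 N.
- **Faces:** the side picture shows no gap, with the dowel tips through both holes. Tilting sideways either way raised the plate; end-to-end tilt barely changed the height.
- **Bystanders:** I didn't knowingly touch any, but took no final picture of the whole bench.

**What disagreed:** a moment of about 0.4 and 1.4 N m remained at the wrist, and I couldn't fully explain it. I first read it as one corner touching and briefly tilted the tool by 0.03 rad, but that lifted the plate about 1.3 mm. I undid the tilt and pressed it shut again, and the height and tilt checks after that support a flat close.

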